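# Shake-check a returned ball case

### The arm

A 6-joint arm with a two-finger parallel gripper is mounted at the origin on a cart in front of the work surface, level with it; the furniture and walls round the work are solid. World frame = base frame: x ahead of the robot, y to its left, z up, the work surface at z = 0. Lengths are in mm, angles in degrees, forces in N, time in s.
With the tool pointing down it reaches from about 375 to 900 mm from the base axis. Payload 3.1 kg.
Tool frame: the origin (TCP) lies on the centre line of the jaws, within the pads' length; the fingertips stand robot.tcp_to_tips ahead of it and the grasp point (between the pads) lies 8 mm behind it (robot.tcp_to_tips is the distance from the TCP to the fingertips, in mm); z points along the fingers, y is the line along which they close (so a half turn about z gives the same grasp; the last joint's range is limited). The gripper opens to 87 mm and grips with 3 to 60 N. Pads are 19 mm wide; open, the fingers measure 117 mm over their backs; the gripper's body (75 mm by 190 mm) begins 51 mm behind the grasp point.
Start: joints at [55.09, 30.224, 82.088, -0, 67.689, -10.227], TCP at [260.957, 567.889, 233.548] pointing down, gripper open.
Joint ranges: [-176.69, 176.69], [-43.24, 126.21], [12.49, 139.97], [-82, 262], [0, 151.66], [-163.58, 163.58]. Speed limits (degrees/s): [159.86, 159.86, 180, 180, 180, 180].

### API

Orientations are given as a 3x3 rotation matrix whose columns are the frame's x, y, z axes.
In Python, from station import robot gives the robot as it stands.
- The arm moves only by the tool drive_tool, never from a script. Its argument "increments" is one flat list of numbers, 7 for each row, row after row: the turn, a rotation vector about the tool's x, y, z in rad, then the shift along the tool's x, y, z in cm, then the finger opening in cm, from 0 to 8.7. A call has 1 to 20 rows; each row shifts and turns the commanded pose from where the row before left it, along the tool's axes as they then stand; what a row does not reach is not made up. A row lasts 1/10 s, in which the tool goes at most 50 mm and 8.59 degrees, less where a joint would pass 70% of its speed; a pose out of reach is approached as far as the arm can. A call with a gripper value outside its range is refused whole. The fingers move at their own pace and stop on an object; the grip force is fixed at half the most. Time passes only in rows, so rows that do not move let the fingers close. It gives the time, the measured TCP pose, the force, the opening and the grip force at its end, in the units of the state.
- robot.sense(): the state, without advancing time (a new reading comes with each control period).
- robot.get_image(name): name is "side" or "top"; returns the picture (420x560x3 uint8, red, green, blue); there is no depth.
- robot.calibration(name): a dict with "fx", "fy", "cx", "cy" (pixels), "rvec" (rotation vector, rad) and "tvec" (3), from world to camera coordinates, as OpenCV has them. Camera axes: x right, y down, z forward; pixel columns grow to the right and rows downward; lengths in mm; the calibration is good to about 2 mm. A picture is of the moment at which its call begins. calibration takes no time and is no camera call.
- robot.sign_off(): hands the job in; it is judged then, once.
The state is a dict: "t": time; "qpos": joint angles; "qvel": joint speeds; "tau": joint torques, N m; "position": TCP position; "tool_rot": TCP orientation; "wrist_force": force on the tool from outside, world axes, zero at the start; "moment": the same for the moment, N m; "grip_width": opening from 0.0 (shut) to 1.0 (fully open); "grasp_force": force on a finger pad.
Only numpy, scipy, OpenCV 4.12 (cv2) and the standard library are available. Lean on these libraries where they do the work, as an engineer would, in place of code of your own. Each camera call takes 0.05 s, during which the arm holds its last target. There are 200 camera calls.

### The job

Check that the blue case with the yellow end really is empty: lift it out of the rack by its top bar, stand it on the bench or on a mat and let go, then take it by its two long sides, raise it and rock it yellow end down, other end down and yellow end down again, about 30 degrees each way, feeling for a steel ball that rolls about or adds weight. If it is empty, stand it upright in the middle of the green mat; if a ball is still inside, in the middle of the red mat. Do not drop the case or tip it over, and do not knock the pliers, the tape measure or the marker pen about.

Things in the scene. Friction and masses are not known exactly. Their poses are not given: they have to be found in the camera images.
- case: Closed blue case, lid fixed: 110 mm long (own x), 62 mm wide (y), 56 mm high without its bar, yellow band round the +x end. Origin: centre of the underside, z up. Starts in one of the rack's two pockets, underside 5 mm above the bench. Empty it weighs 230 to 270 g; in about half of the runs one unseen loose 32 mm steel ball of 134 g is still inside.
- bar (a point): Middle of the rigid black bar on the lid, 72 mm above the case's underside. The bar runs along the case's x: 80 mm long, 12 mm wide (y), top 76 mm and underside 68 mm above the case's underside. Pinch it across the 12 mm to lift the case from the rack.
- rack: Fixed grey rack on the bench, 134 mm (x) by 165 mm (y), 58 mm high, with two pockets 124 mm by 75 mm side by side along y, each holding a case with about 7 mm of play all round, so that fingers cannot reach the sides of a case there. Origin: centre of the underside.
- spare: Plain grey case of the same shape, fixed in the other pocket of the rack; it is not part of the job.
- green_mat: Green square mat for empty cases, 140 by 140 mm, 4 mm thick, fixed flat on the bench inside the welded frame of 25 mm square tube (inner space 352 by 370 mm). Origin: centre of the underside.
- red_mat: Red square mat for cases with something left in them, 140 by 140 mm, 4 mm thick, fixed flat on the bench inside the welded frame of 25 mm square tube (inner space 352 by 370 mm). Origin: centre of the underside.
- pliers: Loose pliers with red grips lying on the bench, 58 by 189 mm (own y), 14 mm high, origin at the centre of the underside; leave alone.
- tape_measure: Loose yellow tape measure, 35 by 82 by 65 mm, origin at the centre of the underside; leave alone.
- marker: Loose white marker pen, 18 by 134 mm (own y), origin at the centre of the underside; leave alone.

How it is judged (in metres and radians):
On the way, in this order (a step that is already met when the one before it is completed fails the run):
1. the blue case stands upright on the bench or a mat, clear of the rack, let go (horizontal distance between case and rack above 0.11 m and height (world z) of case below 0.012 m and angle between case's own z axis and vertical below 0.1 rad and contact force between the fingers and case below 0.1 N and linear speed of case below 0.02 m/s), for 0.2 s.
2. held by its sides and raised, it is tipped yellow end down by at least 20 degrees (contact force between the fingers and case above 1 N and z of the grasp point in the frame of case below 0.06 m and height (world z) of case above 0.03 m and angle between case's own x axis and vertical above 1.9208 rad), for 0.1 s.
3. then other end down by at least 20 degrees (contact force between the fingers and case above 1 N and z of the grasp point in the frame of case below 0.06 m and height (world z) of case above 0.03 m and angle between case's own x axis and vertical below 1.2208 rad), for 0.1 s.
4. then yellow end down again by at least 20 degrees (all of step 2), for 0.1 s.
At the end, for the whole second after the job is handed in: The blue case stands upright (within 6 degrees), at rest and let go, its centre within 45 mm of the centre of the right mat: the green mat if it is empty, the red mat if the ball is inside (judged by its weight on the mat, under or over 3.1 N) (((horizontal distance between case and green_mat below 0.045 m and contact force between case and green_mat between 1 and 3.1 N) or (horizontal distance between case and red_mat below 0.045 m and contact force between case and red_mat above 1 N and contact force between case and red_mat above 3.1 N)) and angle between case's own z axis and vertical below 0.1 rad and linear speed of case below 0.02 m/s and contact force between the fingers and case below 0.1 N); the robot touches nothing.
It fails at once if the case is dropped (falls freely by more than about 8 mm) (contact force between the fingers and case below 0.05 N and linear speed of case above 0.4 m/s).
It fails at once if the case is tipped over (angle between case's own z axis and vertical above 1.2 rad).
It fails at once if the pliers, tape measure or marker pen is knocked more than 40 mm away (distance of any of pliers, tape_measure, marker from where it was at the start of the episode above 0.04 m).
It also fails if it takes over 70 s, if anything falls off the work surface, if the arm or the gripper's body presses on something with over 40 N, if the wrist force passes 120 N, or if a joint passes its speed limit or range.

## Working session

There is one attempt and no reset: what is moved stays moved. The work goes in short steps, Python scripts to look and compute and a tool call to move; the robot and the scene stay as the last step left them, time stands still between calls to the robot, and variables do not carry over. Pictures are saved under pics/ and viewed, at most 10 in all, crops included, and the job is handed in when it is done.

Besides the shell and the picture viewer there is one more tool, called after "Request:" as name(argument=value, ...) on one line, values as JSON. drive_tool: Moves the arm, as the interface text tells. Its arguments: {"type":"object","properties":{"increments":{"type":"array","items":{"type":"number"}}},"required":["increments"]}

```bash
mkdir -p pics; ls; python3 - <<'E'
from station import robot
import cv2,numpy as np
for n in("top","side"):
    im=robot.get_image(n); cv2.imwrite(f"pics/{n}0.png",im[:,:,::-1])
    c=robot.calibration(n); print(n,c)
s=robot.sense();print(s); print(robot.tcp_to_tips)
E
```

```text
pics
top {'fx': 398.5456772000188, 'fy': 398.5456772000188, 'cx': 282.7925740807107, 'cy': 211.46500231794457, 'rvec': array([ 2.15737186, -2.17862108,  0.11893059]), 'tvec': array([ -53.00315602,  591.98193391, 1164.8783593 ])}
side {'fx': 517.3618686451742, 'fy': 517.3618686451742, 'cx': 279.5508648525115, 'cy': 202.08117289595504, 'rvec': array([ 2.05161575,  0.55281515, -0.29379875]), 'tvec': array([-465.58323901, -117.62563869, 1787.34435312])}
{'t': 0.1, 'qpos': array([ 5.50907713e+01,  3.02744700e+01,  8.21457685e+01, -4.32334337e-04,
        6.76893568e+01, -1.02280778e+01]), 'qvel': array([-0.04015999, -0.15254408, -0.25545387,  0.08887101, -0.00229351,
       -0.04832952]), 'tau': array([ 1.49193265e-04, -4.40984166e+01, -1.77149963e+01,  6.35287492e-02,
        5.34110167e-02, -5.55281406e-05]), 'position': array([260.60971079, 567.40515187, 232.67874535]), 'tool_rot': array([[-9.08646616e-01,  4.17564536e-01, -1.08892711e-03],
       [ 4.17565823e-01,  9.08645316e-01, -1.57260296e-03],
       [ 3.32785288e-04, -1.88363911e-03, -9.99998171e-01]]), 'wrist_force': array([ 0.52580462, -0.10842019,  0.52514156]), 'moment': array([-0.02320682,  0.06010069,  0.01835952]), 'grasp_force': 0.0, 'grip_width': 1.0030899422601498}
11.0
```

View pics/top0.png

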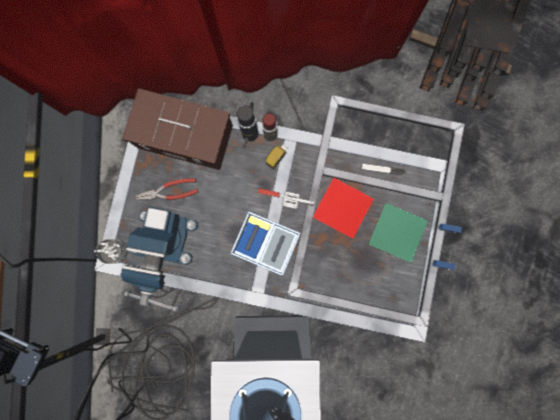

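View pics/side0.png

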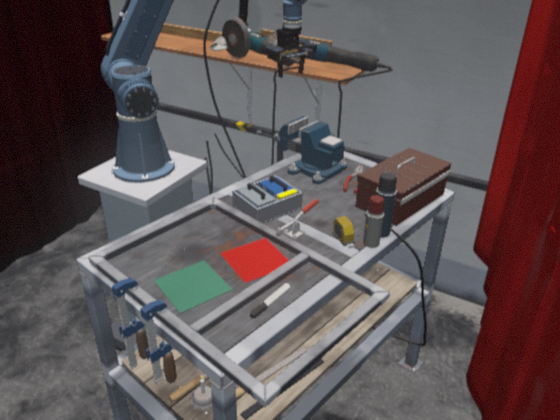

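The top view shows the blue case with its yellow end at about (255,237), the spare at (278,250), the red mat at (343,208) and the green mat at (398,232). The tape measure is at (275,156), the pliers at (170,190), the marker at (378,168), and a toggle clamp at (290,200). The side view agrees; the arm hangs above the vise at (290,60).

```bash
cat > h.py <<'E'
from station import robot
import cv2,numpy as np
def cam(n):
    c=robot.calibration(n);R=cv2.Rodrigues(np.array(c['rvec']))[0]
    return c,R,np.array(c['tvec'])
def ray(n,uv,z):
    c,R,t=cam(n);d=R.T@np.array([(uv[0]-c['cx'])/c['fx'],(uv[1]-c['cy'])/c['fy'],1]);o=-R.T@t
    return o+d*(z-o[2])/d[2]
def proj(n,p):
    c,R,t=cam(n);q=R@np.array(p,float)+t
    return np.array([c['fx']*q[0]/q[2]+c['cx'],c['fy']*q[1]/q[2]+c['cy']])
def hsv(im):return cv2.cvtColor(im,cv2.COLOR_RGB2HSV)
def blob(m,roi=None):
    m=m.astype(np.uint8)
    if roi:
        k=np.zeros_like(m);k[roi[1]:roi[3],roi[0]:roi[2]]=1;m=m*k
    cs,_=cv2.findContours(m,cv2.RETR_EXTERNAL,cv2.CHAIN_APPROX_NONE)
    return max(cs,key=cv2.contourArea)
def rect(n,c,z):
    p=np.array([ray(n,q[0],z)[:2] for q in c],np.float32)
    return cv2.minAreaRect(p)
E
python3 - <<'E'
from h import *
im=robot.get_image("top");h=hsv(im);H,S,V=[h[...,i] for i in range(3)]
g=(H>55)&(H<95)&(S>70); r=((H<6)|(H>174))&(S>150)&(V>120)
print("green",rect("top",blob(g,(360,190,440,270)),4)); print("red",rect("top",blob(r,(305,170,380,245)),4))
roi=(228,205,305,280)
b=(H>100)&(H<125)&(S>130)&(V>70); y=(H>20)&(H<35)&(S>120)
print("blue",rect("top",blob(b,roi),61)); print("yel",rect("top",blob(y,roi),61))
u=cv2.morphologyEx((b|y).astype(np.uint8),cv2.MORPH_CLOSE,np.ones((5,5)))
print("case",rect("top",blob(u,roi),61))
print("tape",rect("top",blob(y,(260,140,292,175)),65)); 
ry=[ray("top",q,z) for q,z in(((313,203),30),((257,190),30),((298,185),30),((363,167),9),((390,169),9),((172,188),7),((325,105),25),((462,126),25),((427,330),25),((293,292),25),((325,172),25),((442,196),25),((285,140),25),((258,290),25))]
print(np.round(ry)); print(proj("top",(0,0,0)),proj("top",(261,568,233)),cam("top")[1].T@-cam("top")[2])
cv2.imwrite("pics/z.png",cv2.resize(im[125:305,220:460,::-1],None,fx=3.3,fy=3.3,interpolation=cv2.INTER_CUBIC))
s=robot.get_image("side");cv2.imwrite("pics/zs.png",cv2.resize(s[150:340,150:400,::-1],None,fx=3.1,fy=3.1,interpolation=cv2.INTER_CUBIC))
h=hsv(s);H,S,V=[h[...,i] for i in range(3)]
g=(H>55)&(H<95)&(S>70); r=((H<6)|(H>174))&(S>150)&(V>120)
print("green",rect("side",blob(g,(140,250,240,320)),4)[0]); print("red",rect("side",blob(r,(210,230,300,290)),4)[0])
E
```

```text
green ((527.8328857421875, -410.287109375), (138.1894989013672, 138.27903747558594), 65.87027740478516)
red ((605.2413940429688, -243.81793212890625), (139.5111846923828, 140.374755859375), 60.584373474121094)
blue ((506.1236572265625, 35.215843200683594), (60.66336441040039, 84.82404327392578), 65.69515228271484)
yel ((570.0426025390625, 40.24471664428711), (0.0, 0.0), 0.0)
case ((506.1236572265625, 35.215843200683594), (60.66336441040039, 84.82404327392578), 65.69515228271484)
tape ((754.1908569335938, -35.27172088623047), (32.468231201171875, 60.01683044433594), 52.15981674194336)
[[ 616. -150.   30.]
 [ 658.   19.   30.]
 [ 672. -106.   30.]
 [ 730. -309.    9.]
 [ 723. -392.    9.]
 [ 670.  282.    7.]
 [ 924. -193.   25.]
 [ 853. -616.   25.]
 [ 239. -478.   25.]
 [ 353.  -87.   25.]
 [ 712. -189.   25.]
 [ 635. -542.   25.]
 [ 813.  -68.   25.]
 [ 359.   17.   25.]]
[264.6583384  414.00275131] [ 23.88000176 341.60564201] [ 464.1369649   -54.59217562 1221.38859859]
green (526.72509765625, -411.6936340332031)
red (602.9367065429688, -244.8720245361328)
```

View pics/z.png

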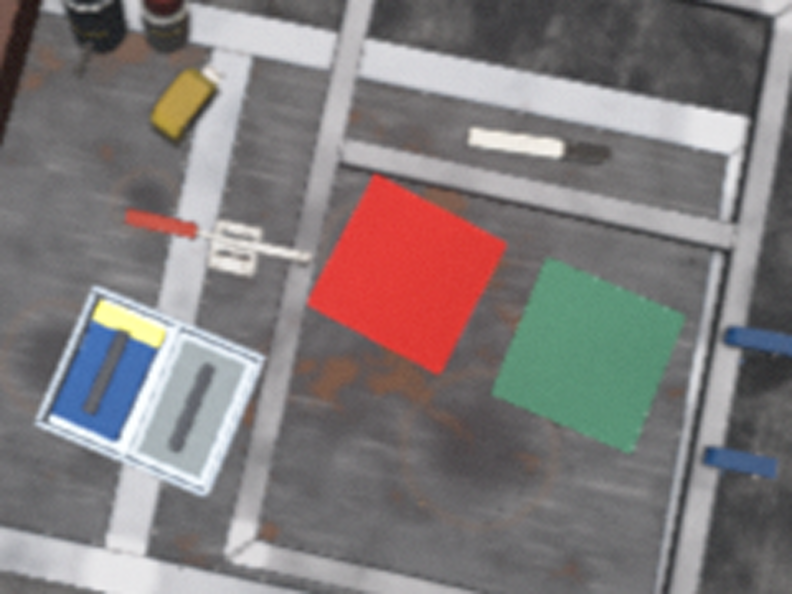

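View pics/zs.png

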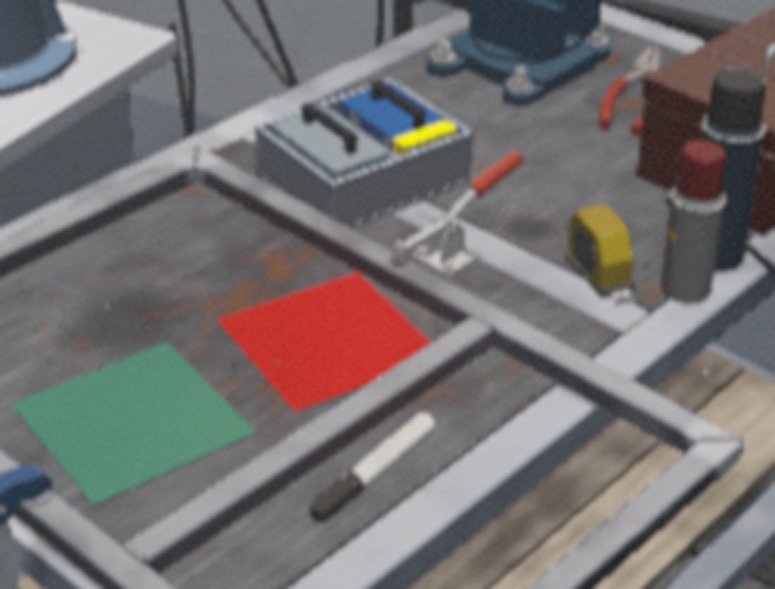

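The crops confirm it: the bar runs from crop (122,335) to (92,410), with the yellow end away from the robot. The toggle clamp beside the red mat is the main obstacle, while the green mat is clear.

```bash
cat >> h.py <<'E'
def go(target,yaw=None):
    s=robot.sense();R=np.array(s['tool_rot']);p=np.array(s['position'])
    print("t",round(s['t'],2),"pos",p.round(1),"yaw_y",round(np.degrees(np.arctan2(R[1,1],R[0,1])),2),"z",R[:,2].round(3),"F",np.round(s['wrist_force'],2),"w",round(s['grip_width']*87,1),"gf",round(s['grasp_force'],1))
    for t in target: print("to",np.round(t,1),"tool shift cm",(R.T@(np.array(t)-p)/10).round(2)); p=np.array(t)
E
python3 - <<'E'
from h import *
im=robot.get_image("top");h=hsv(im);H,S,V=[h[...,i] for i in range(3)]
b=(H>100)&(H<125)&(S>130)&(V>70); c=blob(b,(228,205,305,280))
y=(H>20)&(H<36)&(S>90)&(V>120); yc=blob(y,(240,205,280,240)); 
print("yel",rect("top",yc,61)); a=rect("top",np.vstack([c,yc]),61); print("case",a)
k=np.zeros(H.shape,np.uint8); cv2.fillPoly(k,[cv2.convexHull(c)],1)
k=cv2.erode(k,np.ones((5,5)))
d=blob((k>0)&(V<85)&(S<130)); print("bar",rect("top",d,79),len(d))
m=(k>0)&(S<130); print(np.round(ray("top",[np.nonzero(m)[1].mean(),np.nonzero(m)[0].mean()],80)))
# clamp heights: triangulate tip/handle/pivot
def tri(u,v):
    P=[]
    for n in("top","side"):
        c,R,t=cam(n);P.append(np.array([[c['fx'],0,c['cx']],[0,c['fy'],c['cy']],[0,0,1]])@np.c_[R,t])
    X=cv2.triangulatePoints(P[0],P[1],np.array(u,float),np.array(v,float))[:,0];return (X[:3]/X[3]).round()
o=lambda x,y:(220+x/3.3,125+y/3.3); q=lambda x,y:(150+x/3.1,150+y/3.1)
print("handle end",tri(o(128,216),q(519,156)),"tip",tri(o(308,258),q(399,252)),"handle root",tri(o(195,231),q(476,188)))
print("bar end far",tri(o(122,335),q(417,116)),"near",tri(o(92,410),q(377,86)))
go([(261,568,330)])
E
```

```text
yel ((570.0316162109375, 38.783058166503906), (6.2401251792907715, 10.331894874572754), 44.80103302001953)
case ((515.5997924804688, 31.479583740234375), (61.89405822753906, 105.87837219238281), 66.46260833740234)Traceback (most recent call last):
  File "<stdin>", line 8, in <module>
  File "h.py", line 18, in blob
    return max(cs,key=cv2.contourArea)
ValueError: max() iterable argument is empty
```

```bash
cat >> h.py <<'E'
def tri(u,v):
    P=[]
    for n in("top","side"):
        c,R,t=cam(n);P.append(np.array([[c['fx'],0,c['cx']],[0,c['fy'],c['cy']],[0,0,1]])@np.c_[R,t])
    X=cv2.triangulatePoints(P[0],P[1],np.array(u,float),np.array(v,float))[:,0];return (X[:3]/X[3]).round(1)
E
python3 - <<'E'
from h import *
o=lambda x,y:(220+x/3.3,125+y/3.3); q=lambda x,y:(150+x/3.1,150+y/3.1)
print("handle end",tri(o(128,216),q(519,156)),"tip",tri(o(308,258),q(399,252)),"root",tri(o(195,231),q(476,188)))
print("bar far",tri(o(122,335),q(417,116)),"near",tri(o(92,410),q(377,86)))
print("bar ray",ray("top",o(123,333),79),ray("top",o(91,411),79))
im=robot.get_image("top");h=hsv(im)
print("yellow px",h[222:226,258:262].reshape(-1,3)[:4],"bar px",h[237,249:256].tolist())
H,S,V=[h[...,i] for i in range(3)]
b=(H>100)&(H<125)&(S>130)&(V>70); y=(H>20)&(H<42)&(S>90)&(V>150)
c=blob(b,(228,205,305,280))
m=((b|y)).astype(np.uint8);m[:205]=0;m[280:]=0;m[:,:228]=0;m[:,305:]=0
pts=cv2.findNonZero(m); print("case",rect("top",pts,61))
k=np.zeros(H.shape,np.uint8); cv2.fillPoly(k,[cv2.convexHull(c)],1)
k=cv2.erode(k,np.ones((5,5))); d=cv2.findNonZero(((k>0)&(S<120)).astype(np.uint8)); print("bar",rect("top",d,79),len(d))
go([(261,568,330)])
E
```

```text
handle end [652.4  12.1  64.2] tip [ 616.6 -149.3   38.3] root [639.  -47.5  56.8]
bar far [543.3  15.8  73.6] near [480.7  43.4  75.9]
bar ray [545.37028204  15.0479869   79.        ] [478.08216942  42.91831998  79.        ]
yellow px [[ 30  89 255]
 [ 30  90 254]
 [ 30  91 255]
 [ 30  93 255]] bar px [[109, 138, 150], [111, 77, 122], [113, 30, 111], [107, 16, 109], [111, 30, 109], [110, 100, 128], [108, 145, 160]]
case ((515.279296875, 31.889705657958984), (65.45870208740234, 104.27989196777344), 64.0842056274414)
bar ((507.6468505859375, 33.43437957763672), (13.100409507751465, 65.3815689086914), 65.813232421875) 107
t 0.3 pos [260.8 567.7 233.2] yaw_y 65.32 z [-0.    -0.001 -1.   ] F [ 0.85 -0.34  0.87] w 87.3 gf 0.0
to [261 568 330] tool shift cm [-0.    0.03 -9.68]
```

Request:
drive_tool(increments=[0,0,0,0,0,-4,3.5,0,0,0,0,0,-4,3.5,0,0,0,-3.23,-2.74,0,3.5,0,0,0,-3.23,-2.74,0,3.5,0,0,0,-3.23,-2.74,0,3.5,0,0,0,-3.23,-2.74,0,3.5,0,0,0,-3.23,-2.74,0,3.5,0,0,0,-3.23,-2.74,0,3.5,0,0,0,-3.23,-2.74,0,3.5,0,0,0,-3.23,-2.74,0,3.5,0,0,0,-3.23,-2.74,0,3.5,0,0,0,-3.23,-2.74,0,3.5,0,0,0,-3.23,-2.74,0,3.5,0,0,0,-3.23,-2.74,0,3.5,0,0,0,-3.23,-2.74,0,3.5,0,0,0,-3.23,-2.74,0,3.5,0,0,0,0,0,0,3.5,0,0,0,0,0,0,3.5])

```text
t: 2.1
position: [511.6, 29.7, 313.3]
tool_rot: [[-0.908, 0.42, -0.001], [0.42, 0.908, 0.001], [0.001, 0.0, -1.0]]
wrist_force: [0.4, 0.4, -0.3]
grip_width: 0.404
grasp_force: 0.0
```

```bash
python3 - <<'E'
from h import *
go([(512,30.5,110),(512,30.5,77)])
E
```

```text
t 2.1 pos [511.6  29.7 313.3] yaw_y 65.18 z [-0.001  0.001 -1.   ] F [ 0.42  0.42 -0.32] w 35.2 gf 0.0
to [512.   30.5 110. ] tool shift cm [-2.000e-02  8.000e-02  2.033e+01]
to [512.   30.5  77. ] tool shift cm [-0.  -0.   3.3]
```

Lower to above the bar and check from the cameras.

Request:
drive_tool(increments=[0,0,0,0,0.08,4,3.5,0,0,0,0,0,4,3.5,0,0,0,0,0,4,3.5,0,0,0,0,0,4,3.5,0,0,0,0,0,2.8,3.5,0,0,0,0,0,1.2,3.5,0,0,0,0,0,0,3.5,0,0,0,0,0,0,3.5])

```text
t: 2.9
position: [512.6, 31.8, 114.6]
tool_rot: [[-0.909, 0.417, 0.002], [0.417, 0.909, -0.0], [-0.002, 0.001, -1.0]]
wrist_force: [0.9, -0.9, 0.4]
grip_width: 0.404
grasp_force: 0.0
```

```bash
python3 - <<'E'
from h import *
go([(512,30.5,77)])
t=robot.get_image("top")[165:285,180:340];s=robot.get_image("side")[110:230,180:340]
f=lambda i:cv2.resize(i[:,:,::-1],(790,592//2*2),interpolation=cv2.INTER_CUBIC)[:, :]
a=np.vstack([cv2.resize(i[:,:,::-1],(400,300),interpolation=cv2.INTER_CUBIC) for i in(t,s)])
cv2.imwrite("pics/c1.png",a)
E
```

```text
t 2.9 pos [512.6  31.8 114.6] yaw_y 65.37 z [ 0.002 -0.    -1.   ] F [ 0.88 -0.86  0.41] w 35.2 gf 0.0
to [512.   30.5  77. ] tool shift cm [ 0.01 -0.15  3.76]
```

View pics/c1.png

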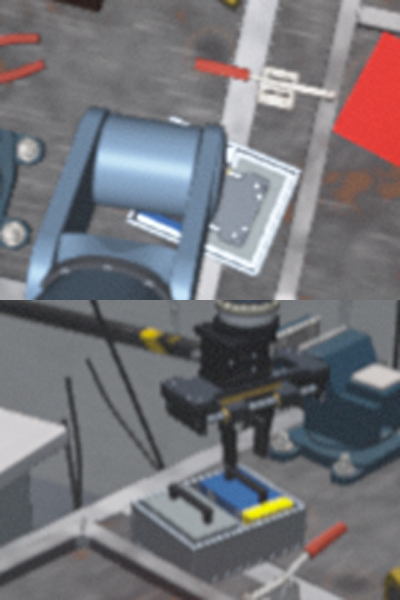

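The side crop shows the fingers at (232,455) and (262,445) straddling the bar at (248,483), which is central enough. Next I descend and close.

Request:
drive_tool(increments=[0,0,0,0,-0.05,1.4,3.5,0,0,0,0,0,1.4,3.5,0,0,0,0,0,0.9,3.5,0,0,0,0,0,0,3.5,0,0,0,0,0,0,0,0,0,0,0,0,0,0,0,0,0,0,0,0,0,0,0,0,0,0,0,0,0,0,0,0,0,0,0])

```text
t: 3.9
position: [512.3, 30.9, 76.9]
tool_rot: [[-0.909, 0.418, 0.001], [0.418, 0.909, 0.0], [-0.001, 0.001, -1.0]]
wrist_force: [0.8, 1.0, 1.5]
grip_width: 0.132
grasp_force: 30.0
```

Request:
drive_tool(increments=[0,0,0,0,0,-0.4,0,0,0,0,0,0,-0.8,0,0,0,0,0,0,-1.2,0,0,0,0,0,0,-1.6,0,0,0,0,0,0,-2,0,0,0,0,0,0,-2,0,0,0,0,0,0,-2,0,0,0,0,0,0,-2,0,0,0,0,0,0,-1,0,0,0,0,0,0,0,0,0,0,0,0,0,0,0,0,0,0,0,0,0,0])

```text
t: 5.1
position: [510.8, 30.9, 205.5]
tool_rot: [[-0.909, 0.418, -0.003], [0.418, 0.909, 0.0], [0.003, -0.001, -1.0]]
wrist_force: [1.2, -0.2, -3.1]
grip_width: 0.133
grasp_force: 30.0
```

```bash
python3 - <<'E'
from h import *
go([(528,-410,205),(528,-410,82),(528,-410,77)])
for i in range(12): robot.get_image("top")
s=robot.sense();print(s['wrist_force'],s['moment'])
s=robot.get_image("side")[60:260,120:320]
cv2.imwrite("pics/c2.png",cv2.resize(s[:,:,::-1],(500,500)))
E
```

```text
t 5.1 pos [510.8  30.9 205.5] yaw_y 65.32 z [-0.003  0.    -1.   ] F [ 1.23 -0.16 -3.11] w 11.5 gf 30.0
to [ 528 -410  205] tool shift cm [-1.997e+01 -3.934e+01  3.000e-02]
to [ 528 -410   82] tool shift cm [-3.00e-02  1.00e-02  1.23e+01]
to [ 528 -410   77] tool shift cm [-0.   0.   0.5]
[ 0.14904868 -0.3675605  -3.66148416] [-0.05879401 -0.02129344  0.00789016]
```

View pics/c2.png

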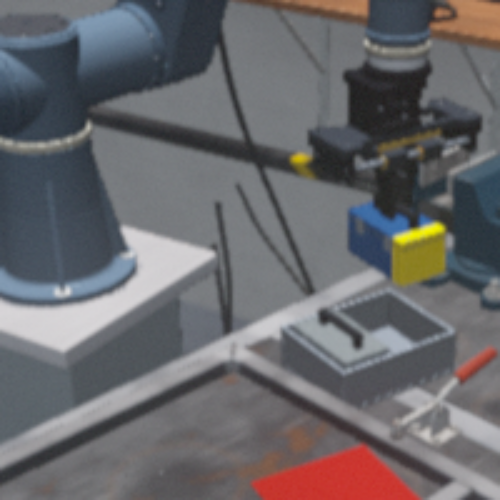

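The case hangs level from the bar at crop (395,245), with its pocket empty. The weight is about 3.5 N, so a ball looks likely. I'll carry it over the red mat.

Request:
drive_tool(increments=[0,0,0,-0.5,-0.53,0,0,0,0,0,-1.16,-1.23,0,0,0,0,0,-1.665,-1.76,0,0,0,0,0,-1.665,-1.76,0,0,0,0,0,-1.665,-1.76,0,0,0,0,0,-1.665,-1.76,0,0,0,0,0,-1.665,-1.76,0,0,0,0,0,-1.665,-1.76,0,0,0,0,0,-1.665,-1.76,0,0,0,0,0,-1.665,-1.76,0,0,0,0,0,-1.665,-1.76,0,0,0,0,0,-1.665,-1.76,0,0,0,0,0,-1.16,-1.23,0,0,0,0,0,-0.5,-0.53,0,0,0,0,0,0,0,0,0,0,0,0,0,0,0,0,0,0,0,0,0,0,0])

```text
t: 7.45
position: [604.5, -243.2, 206.4]
tool_rot: [[-0.909, 0.417, -0.001], [0.417, 0.909, 0.001], [0.001, 0.001, -1.0]]
wrist_force: [0.2, -0.3, -4.2]
grip_width: 0.133
grasp_force: 30.0
```

```bash
python3 - <<'E'
from h import *
go([(604,-244.5,85),(604,-244.5,76)])
E
```

```text
t 7.45 pos [ 604.5 -243.2  206.4] yaw_y 65.38 z [-0.001  0.001 -1.   ] F [ 0.24 -0.34 -4.25] w 11.5 gf 30.0
to [ 604.  -244.5   85. ] tool shift cm [-0.02 -0.15 12.14]
to [ 604.  -244.5   76. ] tool shift cm [-0.  -0.   0.9]
```

Request:
drive_tool(increments=[0,0,0,0,-0.1,1,0,0,0,0,0,0,2,0,0,0,0,0,0,2.2,0,0,0,0,0,0,2.2,0,0,0,0,0,0,2,0,0,0,0,0,0,1.5,0,0,0,0,0,0,1,0,0,0,0,0,0,0.5,0,0,0,0,0,0,0,0,0,0,0,0,0,0,0,0,0,0,0,0,0,0])

```text
t: 8.55
position: [605.3, -245.8, 83.6]
tool_rot: [[-0.909, 0.418, 0.002], [0.418, 0.909, -0.001], [-0.002, -0.0, -1.0]]
wrist_force: [-0.2, 0.0, -4.4]
grip_width: 0.135
grasp_force: 30.0
```

Request:
drive_tool(increments=[0,0,0,0,0,0.2,0,0,0,0,0,0,0.2,0,0,0,0,0,0,0.15,0,0,0,0,0,0,0.1,0,0,0,0,0,0,0.05,0,0,0,0,0,0,0,0,0,0,0,0,0,0,0])

```text
t: 9.25
position: [604.6, -245.2, 75.9]
tool_rot: [[-0.909, 0.418, -0.0], [0.418, 0.909, 0.0], [0.0, 0.0, -1.0]]
wrist_force: [-2.0, 1.6, 1.0]
grip_width: 0.134
grasp_force: 30.0
```

Request:
drive_tool(increments=[0,0,0,0,0,0,3.5,0,0,0,0,0,0,3.5,0,0,0,0,0,0,3.5,0,0,0,0,0,0,3.5,0,0,0,0,0,-1,3.5,0,0,0,0,0,-1.5,3.5,0,0,0,0,0,-1.5,8.7,0,0,0,0,0,0,8.7,0,0,0,0,0,0,8.7,0,0,0,0,0,0,8.7])

```text
t: 10.25
position: [604.3, -245.2, 115.5]
tool_rot: [[-0.909, 0.418, -0.0], [0.418, 0.909, 0.0], [0.0, 0.0, -1.0]]
wrist_force: [-0.5, 0.7, -0.5]
grip_width: 0.677
grasp_force: 0.0
```

```bash
python3 - <<'E'
from h import *
go([(604.6,-245.2,33)])
t=robot.get_image("top")[140:290,260:460];s=robot.get_image("side")[130:310,150:390]
a=np.vstack([cv2.resize(i[:,:,::-1],(400,300),interpolation=cv2.INTER_CUBIC) for i in(t,s)])
cv2.imwrite("pics/c3.png",a)
E
```

```text
t 10.25 pos [ 604.3 -245.2  115.5] yaw_y 65.32 z [-0.  0. -1.] F [-0.51  0.68 -0.48] w 58.9 gf 0.0
to [ 604.6 -245.2   33. ] tool shift cm [-0.03  0.01  8.25]
```

View pics/c3.png

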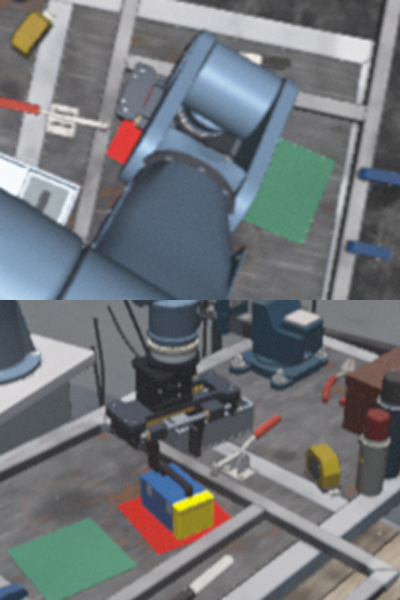

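The side crop shows the case standing upright near the middle of the red mat at (178,500), with the fingers clear above it. Next I open fully and straddle the long sides.

Request:
drive_tool(increments=[0,0,0,0,0,0,8.7,0,0,0,0,0,0,8.7,0,0,0,0,0,0,8.7,0,0,0,0,0,0,8.7,0,0,0,0,0,1,8.7,0,0,0,0,0,1.5,8.7,0,0,0,0,0,1.5,8.7,0,0,0,0,0,1.5,8.7,0,0,0,0,0,1.25,8.7,0,0,0,0,0,1,8.7,0,0,0,0,0,0.5,8.7,0,0,0,0,0,0,8.7,0,0,0,0,0,0,8.7])

```text
t: 11.65
position: [605.0, -245.7, 33.3]
tool_rot: [[-0.909, 0.418, 0.001], [0.418, 0.909, -0.0], [-0.001, -0.0, -1.0]]
wrist_force: [-0.4, -1.0, 0.4]
grip_width: 1.004
grasp_force: 0.0
```

Close on the sides.

Request:
drive_tool(increments=[0,0,0,0,0,0,5.5,0,0,0,0,0,0,5.5,0,0,0,0,0,0,5.5,0,0,0,0,0,0,5.5,0,0,0,0,0,0,5.5,0,0,0,0,0,0,5.5])

```text
t: 12.25
position: [604.9, -245.2, 33.4]
tool_rot: [[-0.909, 0.418, 0.001], [0.418, 0.909, 0.0], [-0.0, 0.0, -1.0]]
wrist_force: [0.2, 2.3, 2.5]
grip_width: 0.712
grasp_force: 30.1
```

Request:
drive_tool(increments=[0,0,0,0,0,-0.4,0,0,0,0,0,0,-0.8,0,0,0,0,0,0,-1.4,0,0,0,0,0,0,-2,0,0,0,0,0,0,-2,0,0,0,0,0,0,-2,0,0,0,0,0,0,-2,0,0,0,0,0,0,-2,0,0,0,0,0,0,-2,0,0,0,0,0,0,-1,0,0,0,0,0,0,-0.4,0,0,0,0,0,0,0,0,0,0,0,0,0,0,0,0,0,0,0,0,0,0])

```text
t: 13.65
position: [603.9, -245.0, 191.8]
tool_rot: [[-0.909, 0.418, -0.002], [0.418, 0.909, 0.001], [0.003, 0.0, -1.0]]
wrist_force: [-0.4, -0.8, -4.4]
grip_width: 0.705
grasp_force: 30.1
```

```bash
python3 - <<'E'
from h import *
W=[];M=[]
for i in range(10):
    robot.get_image("top");s=robot.sense();W.append(s['wrist_force']);M.append(np.array(s['tool_rot']).T@s['moment'])
print(np.mean(W,0),np.std(W,0),np.mean(M,0),np.std(M,0)); go([])
E
```

```text
[ 0.16038921  0.03399137 -3.6446277 ] [0.40256547 0.41718093 0.51360753] [-0.01720684 -0.02134645 -0.01433948] [0.03364548 0.02538178 0.02155451]
t 14.15 pos [ 604.6 -245.4  193. ] yaw_y 65.32 z [ 0. -0. -1.] F [ 0.2   0.15 -3.83] w 61.6 gf 30.1
```

Request:
drive_tool(increments=[0,0.04,0,0,0,0,0,0,0.08,0,0,0,0,0,0,0.1,0,0,0,0,0,0,0.1,0,0,0,0,0,0,0.1,0,0,0,0,0,0,0.08,0,0,0,0,0,0,0.04,0,0,0,0,0,0,0,0,0,0,0,0,0,0,0,0,0,0,0,0,0,0,0,0,0,0,0,0,0,0,0,0,0,0,0,0,0,0,0,0])

```text
t: 15.35
position: [604.6, -245.4, 193.8]
tool_rot: [[-0.78, 0.418, -0.466], [0.358, 0.909, 0.214], [0.513, -0.0, -0.858]]
wrist_force: [-0.8, 0.2, -4.4]
grip_width: 0.711
grasp_force: 30.1
```

```bash
cat > w.py <<'E'
from h import *
W=[];M=[]
for i in range(12):
    im=robot.get_image("side");s=robot.sense();W.append(s['wrist_force']);M.append(np.array(s['tool_rot']).T@s['moment'])
print("F",np.mean(W,0).round(3),"M tool",np.mean(M,0).round(4),"sd/√n",(np.std(M,0)/12**.5).round(4)); go([])
cv2.imwrite("pics/last.png",cv2.resize(im[100:290,150:350,::-1],None,fx=2.5,fy=2.5))
E
python3 w.py
```

```text
F [-0.192  0.064 -3.854] M tool [-0.0228 -0.6119 -0.0062] sd/√n [0.0087 0.0096 0.0077]
t 15.95 pos [ 604.6 -245.4  193. ] yaw_y 65.32 z [-0.467  0.215 -0.858] F [-0.79  0.55 -3.79] w 61.9 gf 30.1
```

View pics/last.png

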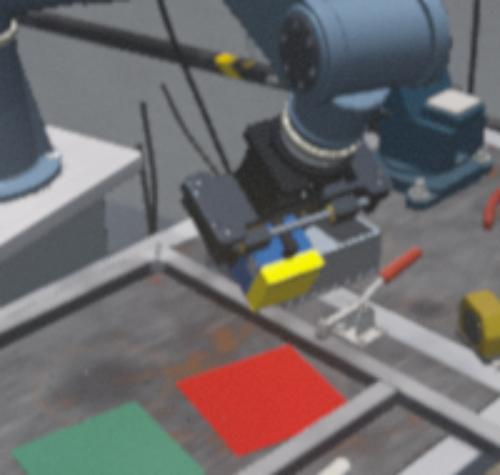

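The picture shows the case rocked yellow end down, with the yellow face at (287,280), and held firmly. Now I rock it the other way.

Request:
drive_tool(increments=[0,-0.05,0,0,0,0,0,0,-0.1,0,0,0,0,0,0,-0.1,0,0,0,0,0,0,-0.1,0,0,0,0,0,0,-0.1,0,0,0,0,0,0,-0.1,0,0,0,0,0,0,-0.1,0,0,0,0,0,0,-0.1,0,0,0,0,0,0,-0.1,0,0,0,0,0,0,-0.1,0,0,0,0,0,0,-0.08,0,0,0,0,0,0,-0.05,0,0,0,0,0,0,0,0,0,0,0,0,0,0,0,0,0,0,0,0,0,0,0,0,0,0,0,0,0,0,0,0,0,0,0,0,0,0,0,0,0,0])

```text
invalid input at $.increments: expected a multiple of 7 numbers
```

```bash
python3 w.py
```

```text
F [ 2.200e-01  3.000e-03 -4.168e+00] M tool [-0.0009 -0.6025  0.0061] sd/√n [0.0088 0.009  0.0069]
t 16.55 pos [ 604.6 -245.4  193. ] yaw_y 65.32 z [-0.467  0.215 -0.858] F [ 0.35 -0.24 -4.44] w 61.7 gf 30.1
```

Request:
drive_tool(increments=[0,-0.05,0,0,0,0,0,0,-0.1,0,0,0,0,0,0,-0.1,0,0,0,0,0,0,-0.1,0,0,0,0,0,0,-0.1,0,0,0,0,0,0,-0.1,0,0,0,0,0,0,-0.1,0,0,0,0,0,0,-0.1,0,0,0,0,0,0,-0.1,0,0,0,0,0,0,-0.1,0,0,0,0,0,0,-0.08,0,0,0,0,0,0,-0.05,0,0,0,0,0,0,0,0,0,0,0,0,0,0,0,0,0,0,0,0,0,0,0,0,0,0,0,0,0,0,0,0,0,0,0,0,0,0,0,0])

```text
t: 18.25
position: [605.1, -245.7, 193.3]
tool_rot: [[-0.779, 0.417, 0.467], [0.358, 0.909, -0.215], [-0.514, -0.0, -0.858]]
wrist_force: [-0.0, -0.3, -3.6]
grip_width: 0.712
grasp_force: 30.1
```

```bash
python3 w.py
```

```text
F [-0.033 -0.036 -4.021] M tool [-0.0131  0.6253  0.003 ] sd/√n [0.0078 0.007  0.0071]
t 18.85 pos [ 604.6 -245.4  193.1] yaw_y 65.32 z [ 0.467 -0.215 -0.858] F [ 0.15 -0.13 -4.06] w 61.9 gf 30.1
```

Request:
drive_tool(increments=[0,0.05,0,0,0,0,0,0,0.1,0,0,0,0,0,0,0.1,0,0,0,0,0,0,0.1,0,0,0,0,0,0,0.1,0,0,0,0,0,0,0.1,0,0,0,0,0,0,0.1,0,0,0,0,0,0,0.1,0,0,0,0,0,0,0.1,0,0,0,0,0,0,0.1,0,0,0,0,0,0,0.08,0,0,0,0,0,0,0.05,0,0,0,0,0,0,0,0,0,0,0,0,0,0,0,0,0,0,0,0,0,0,0,0,0,0,0,0,0,0,0,0,0,0,0,0,0,0,0,0])

```text
t: 20.55
position: [604.6, -245.4, 193.8]
tool_rot: [[-0.78, 0.418, -0.466], [0.359, 0.909, 0.214], [0.513, -0.0, -0.858]]
wrist_force: [0.4, -0.2, -3.9]
grip_width: 0.706
grasp_force: 30.1
```

```bash
python3 w.py
```

```text
F [ 0.335 -0.008 -3.772] M tool [-0.0218 -0.5977  0.0084] sd/√n [0.0033 0.009  0.0113]
t 21.15 pos [ 604.6 -245.5  193. ] yaw_y 65.32 z [-0.467  0.215 -0.858] F [ 0.72  0.76 -2.43] w 61.8 gf 30.1
```

Request:
drive_tool(increments=[0,-0.04,0,0,0,0,0,0,-0.08,0,0,0,0,0,0,-0.1,0,0,0,0,0,0,-0.1,0,0,0,0,0,0,-0.1,0,0,0,0,0,0,-0.08,0,0,0,0,0,0,-0.04,0,0,0,0,0,0,0,0,0,0,0,0,0,0,0,0,0,0,0,0,0,0,0,0,0,0])

```text
t: 22.15
position: [605.0, -245.7, 193.0]
tool_rot: [[-0.909, 0.418, -0.0], [0.418, 0.909, 0.0], [0.0, -0.0, -1.0]]
wrist_force: [0.3, -0.1, -3.8]
grip_width: 0.712
grasp_force: 30.1
```

```bash
cat >> w.py <<'E'
c=blob(((lambda h:(h[...,0]>100)&(h[...,0]<125)&(h[...,1]>150)&(h[...,2]>90))(hsv(im))),(220,180,300,260)); print(cv2.minAreaRect(c))
E
python3 w.py
```

```text
F [ 4.800e-02 -4.000e-03 -4.195e+00] M tool [-0.0098  0.0432  0.0041] sd/√n [0.0079 0.0058 0.007 ]
t 22.75 pos [ 604.6 -245.5  193. ] yaw_y 65.32 z [-0.  0. -1.] F [-0.53 -0.03 -3.72] w 62.0 gf 30.1
((252.15000915527344, 188.45001220703125), (11.700427055358887, 13.281564712524414), 71.56504821777344)
```

View pics/last.png

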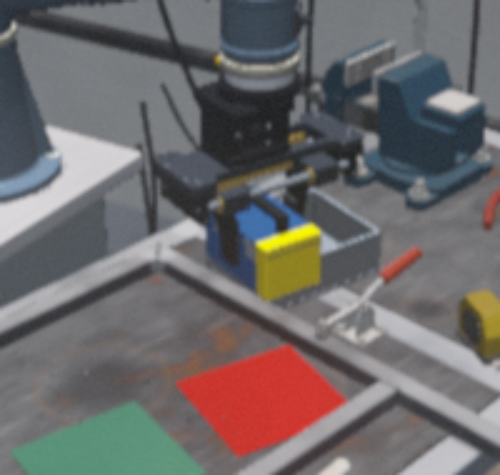

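The case is level in the hand, and the case weighs about 3.9 N. The level moment shifted by 0.06 N·m between rockings, so the ball is inside and it goes to the red mat.

Request:
drive_tool(increments=[0,0,0,0,0,0.7,0,0,0,0,0,0,1.4,0,0,0,0,0,0,2,0,0,0,0,0,0,2,0,0,0,0,0,0,2,0,0,0,0,0,0,2,0,0,0,0,0,0,2,0,0,0,0,0,0,1.5,0,0,0,0,0,0,1,0,0,0,0,0,0,0.6,0,0,0,0,0,0,0.2,0,0,0,0,0,0,0.15,0,0,0,0,0,0,0.1,0,0,0,0,0,0,0.1,0,0,0,0,0,0,0.1,0,0,0,0,0,0,0,0,0,0,0,0,0,0,0])

```text
t: 24.45
position: [604.6, -245.5, 34.7]
tool_rot: [[-0.909, 0.418, 0.0], [0.418, 0.909, -0.0], [-0.0, -0.0, -1.0]]
wrist_force: [0.4, -0.9, -4.2]
grip_width: 0.709
grasp_force: 30.1
```

Request:
drive_tool(increments=[0,0,0,0,0,0.05,0,0,0,0,0,0,0.05,0,0,0,0,0,0,0.04,0,0,0,0,0,0,0,0,0,0,0,0,0,0,0])

```text
t: 24.95
position: [604.6, -245.4, 33.5]
tool_rot: [[-0.909, 0.418, 0.0], [0.418, 0.909, -0.0], [-0.0, -0.0, -1.0]]
wrist_force: [-1.1, 0.6, -0.7]
grip_width: 0.714
grasp_force: 30.1
```

Contact made; release and rise straight up.

Request:
drive_tool(increments=[0,0,0,0,0,0,7.0,0,0,0,0,0,0,8.7,0,0,0,0,0,0,8.7,0,0,0,0,0,0,8.7,0,0,0,0,0,0,8.7,0,0,0,0,0,-1,8.7,0,0,0,0,0,-2,8.7,0,0,0,0,0,-3,8.7,0,0,0,0,0,-3,8.7,0,0,0,0,0,-3,8.7,0,0,0,0,0,-3,8.7,0,0,0,0,0,-2,8.7,0,0,0,0,0,0,8.7,0,0,0,0,0,0,8.7])

```text
t: 26.35
position: [604.4, -245.3, 203.5]
tool_rot: [[-0.909, 0.418, 0.0], [0.418, 0.909, -0.0], [-0.001, -0.0, -1.0]]
wrist_force: [-0.3, -0.2, -0.1]
grip_width: 1.001
grasp_force: 0.0
```

```bash
python3 - <<'E'
from h import *
go([]); s=robot.get_image("side"); cv2.imwrite("pics/end.png",cv2.resize(s[130:330,130:380,::-1],None,fx=2.5,fy=2.5))
E
```

```text
t 26.35 pos [ 604.4 -245.3  203.5] yaw_y 65.32 z [ 0. -0. -1.] F [-0.34 -0.19 -0.09] w 87.1 gf 0.0
```

View pics/end.png

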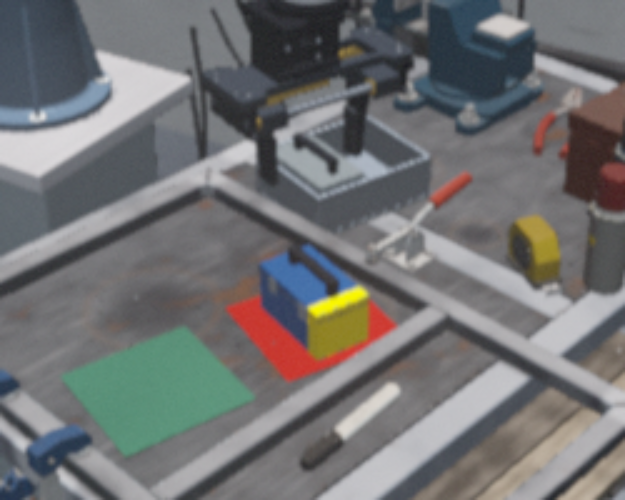

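The case stands upright in the middle of the red mat at (315,305), the gripper is clear above it, and the loose items are undisturbed.

```bash
python3 -c "
from station import robot
print(robot.sign_off())"
```

```text
the job is handed in; nothing more can be done
None
```

The blue case is not empty: it weighed about 3.8 N and its balance shifted when rocked, so a ball is inside; I stood it upright, let go, in the middle of the red mat and handed the job in (no verdict was shown).

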